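Hold the recessed reset button down with a stylus

ROBOT

A 7-joint arm with a two-finger parallel gripper is mounted at the origin on the work surface; the furniture and walls round the work are solid. World frame = base frame: x ahead of the robot, y to its left, z up, the work surface at z = 0. Lengths are in m, angles in rad, forces in N, time in s.
With the tool pointing down it reaches from about 0.35 to 0.9 m from the base axis. Payload 8.1 kg.
Tool frame: the origin (TCP) lies at the centre of the arm's flange, where the gripper is bolted on; the fingertips stand 178 mm ahead of it and the grasp point (between the pads) lies 159 mm ahead of it; x points along the fingers, z is the direction in which the jaws open and shut, and the axes are right-handed (so a half turn about x gives the same grasp; the last joint's range is limited). The gripper opens to 92 mm and grips with 3 to 60 N. Pads are 19 mm wide; open, the fingers measure 130 mm over their backs; the gripper's body (75 mm by 190 mm) begins 47 mm behind the grasp point.
Start: joints at [1.05, 0.434, 0.025, 1.573, -0.012, 1.134, -0.075], TCP at [0.254, -0.571, 0.405] pointing down, gripper open.
Joint ranges: [-2.62, 2.62], [-0.44, 2.09], [-1.27, 1.32], [0.08, 2.57], [-1.32, 4.46], [0.12, 2], [-2.74, 2.74]. Speed limits (rad/s): [2.22, 2.22, 3.01, 3.01, 3.14, 3.14, 3.14].

INTERFACE

Orientations are given as a rotation vector (axis times angle).
In Python, from cell import arm, get_image, search_frame, pinpoint gives the robot as it stands.
- The arm moves only by the tool arm_command, never from a script. Its argument "motion" is a list of rows, each a list of 7 numbers: the finger opening in mm, from 0 to 91.8, then the shift along the tool's x, y, z in mm, then the turn, a rotation vector about the tool's x, y, z in degrees. In form: [[fingers, x, y, z, ax, ay, az], ...]. A call has 1 to 5 rows; each row shifts and turns the commanded pose from where the row before left it, along the tool's axes as they then stand; what a row does not reach is not made up. A row lasts 1/8 s, in which the tool goes at most 62.5 mm and 10.7 degrees, less where a joint would pass 70% of its speed; a pose out of reach is approached as far as the arm can. A call with a gripper value outside its range is refused whole. The fingers move at their own pace and stop on an object; "newtons" is the grip in N (left out, the last holds). Time passes only in rows, so rows that do not move let the fingers close. It gives the time, the measured TCP pose, the force and the opening at its end, in the units of the state.
- arm.observe(): the state, without advancing time (a new reading comes with each control period).
- get_image(name): name is "scene" or "side" or "wrist"; returns a dict with "frame" (420x560x3 uint8, red, green, blue), "range_z" (420x560 float32, m along the optical axis (not along the pixel's ray), 0 where there is no reading), "K" (3x3 intrinsics, pixels), "origin" and "rotation" of the camera in the world; the wrist camera has in their place "tool_from_camera" (4x4, takes a point from camera to tool coordinates, whose origin is the TCP and whose axes are the tool frame's). Camera axes: x right, y down, z forward; pixel columns grow to the right and rows downward; lengths in m; the calibration is good to about 2 mm. A picture is of the moment at which its call begins: read the wrist's pose just before it.
- arm.sign_off(): hands the job in, once; it reports no verdict.
Trained networks look in the newest picture that a camera, given by its name, has taken for a name from the list of things; names that differ only in an ending like _2 or _b are one class to them, and where a whole thing is asked for, a point or a joint stands for the part that bears it (a point fixed in the world has none). Each returns a list of dicts, best first, with "p" (0 to 1); they miss things now and then, are a little off and sometimes report something else, mostly with a low value. They report only what shows in the picture. A call takes as long as a camera call. They do not tell look-alikes from the thing itself.
- search_frame(camera, target): "point" ([x, y, z] in m, in world coordinates, good to about 4 mm: the middle of the surface that is visible of it).
- pinpoint(camera, target): "point" ([x, y, z] in m, in world coordinates, good to about 4 mm: a listed point, or the origin of a listed thing).
The state is a dict: "clock": time; "joints": joint angles; "dq": joint speeds; "joint_efforts": joint torques, N m; "position": TCP position; "ee_rot": TCP orientation; "force": force on the tool from outside, world axes, zero at the start; "ft_torque": the same for the moment, N m; "width": opening from 0.0 (shut) to 1.0 (fully open).
Only numpy, scipy, OpenCV 4.12 (cv2) and the standard library are available. Lean on these libraries where they do the work, as an engineer would, in place of code of your own. Each camera call takes 0.05 s, during which the arm holds its last target. There are 200 camera calls.

TASK

Take the stylus out of its stand and use its tip to slide the dust shutter on top of the bench controller aside until the reset hole is fully uncovered. Then reach the stylus down through the hole, press the recessed button nearly all the way in without forcing it, and finish while still gripping the stylus and holding the button down. Touch the controller only with the stylus, and leave the dish, the bottles and the pack standing near it alone.

Things in the scene. Friction and masses are not known exactly. Their poses are not given: they have to be found in the camera images.
- stylus_grip (a point): Centre of the grey square grip (14 x 14 mm, 48 mm long) of the loose 110 mm stylus (about 50 g), 83 mm above its tip. z runs along the stylus from tip to grip; x, y are square to the grip's four like sides. Under the grip is a round flange 22 mm across, 4 mm thick (55 to 59 mm above the tip).
- stylus_tip (a point): Ball end of the stylus's straight round steel shank, 6 mm in diameter and 55 mm long up to the flange; 83 mm below stylus_grip along the stylus's axis, same axes.
- stand: Fixed black block, 64 x 64 mm, 60 mm high; origin at the centre of its underside, z up. Upright hole 9 mm in diameter in its centre, in which the stylus stands tip down at the start, its flange resting on the block's top, flange and grip sticking out above.
- controller: Fixed grey box, 110 mm (x) x 150 mm (y), 70 mm high, flat top; origin at the centre of its underside, z up; its front with a window and two knobs faces -x. On top two rails along y, 90 mm long, 4 wide, 5 high, centred at x = -18.5 and +18.5 mm, y = 0; the shutter slides between them. Pushing on it with the stylus by more than 30 N counts as forcing.
- reset_hole (a point): Centre of the mouth of the round reset hole, 14 mm in diameter, in the controller's top face, 70 mm up, at x = 0, y = -20 mm of the controller, same axes. Below the 4 mm thick top it widens to a round well 17 mm in diameter, with the button's flat top 20 mm below the mouth.
- shutter_pocket (a point): Middle of the upper face of the steel shutter, axes as the controller's. The shutter is a plate 32 mm (x) x 34 mm (y), 3 mm thick, flat on the controller's top, covering the reset hole at the start. Two cross ribs along x, 26 mm long, 3 thick, 5 high, stand on it at y = -8.5 and +8.5 mm; the 14 mm gap between them is the pocket for the stylus tip.
- shutter (a joint): How far the shutter has slid along the controller's +y, m: 0 squarely over the hole, 0.036 at its stop. It moves with about 1.2 N of friction and stays where it is left; from 0.024 the hole is fully uncovered.
- reset_button (a joint): How far the white button (15 mm in diameter) is pressed down, m: 0 out, 0.006 at its stop. It springs back: it takes about 1.7 N to start and 5 N at the stop.
- dish: Loose steel dish, 69 mm across, 20 mm high, origin at the centre of its underside; leave alone.
- pack: Loose soft-edged red pack, 58 x 82 x 49 mm high, origin at the centre of its underside; leave alone.
- reagent_a: Loose brown bottle, 60 mm across, 135 mm high, origin at the centre of its underside; leave alone.
- reagent_b: Loose bottle with a blue cap, 52 mm across, 110 mm high, origin at the centre of its underside; leave alone.
- reagent_d: Loose white bottle, 68 mm across, 155 mm high, origin at the centre of its underside; leave alone.
Things that resemble listed ones, but are neither listed nor needed, are in the scene too. Of the things that look like the part that bears stylus_grip, the smallest one is meant.

How it is judged:
On the way:
1. the shutter is slid clear of the reset hole by the tip of the gripped stylus (value of joint shutter above 0.024 m and distance between stylus_tip and shutter_pocket below 0.03 m and contact force between stylus and the fingers above 1 N), for 0.05 s.
At the end, for the whole second after the job is handed in: The shutter is at least 24 mm open; the stylus, still gripped by the fingers, reaches through the reset hole with its tip within 8 mm of the hole's axis and at least 22 mm below its mouth, and holds the button at least 4 mm of its 6 mm in, through the last second (value of joint shutter above 0.024 m and value of joint reset_button above 0.004 m and horizontal distance between stylus_tip and reset_hole below 0.008 m and z of stylus_tip in the frame of reset_hole below -0.022 m and contact force between stylus and the fingers above 1 N and contact force between stylus and controller above 1.5 N); the arm keeps its last pose, push and grip.
It fails at once if the gripper or arm touches the controller (contact force between any of the fingers, the arm and controller above 0.5 N).
It fails at once if the stylus is forced against the controller with more than 30 N (contact force between stylus and controller above 30 N).
It fails at once if a bystander is moved by more than 20 mm (distance of any of dish, pack, reagent_a, reagent_b, reagent_d from where it was at the start of the episode above 0.02 m).
It also fails if it takes over 51 s, if anything falls off the work surface, if the arm or the gripper's body presses on something with over 40 N, if the wrist force passes 120 N, or if a joint passes its speed limit or range.

## Working session

There is one attempt and no reset: what is moved stays moved. The work goes in short steps, Python scripts to look and compute and a tool call to move; the robot and the scene stay as the last step left them, time stands still between calls to the robot, and variables do not carry over. Pictures are saved under pics/ and viewed, about 8 in all and at most 12, crops included, and the job is handed in when it is done.

Besides the shell and the picture viewer there is one more tool, called after "Emit:" as name(argument=value, ...), one argument or row to a line, values as JSON. arm_command: Moves the arm, as the interface text tells. Its arguments: {"type":"object","properties":{"motion":{"type":"array"},"newtons":{"type":"number"}},"required":["motion"]}

```bash
mkdir -p pics; ls
python3 - <<'E'
from cell import *
import cv2, numpy as np
s=arm.observe(); print({k:np.round(v,3) for k,v in s.items()})
a=get_image("scene"); b=get_image("side")
cv2.imwrite("pics/a.png",cv2.cvtColor(a["frame"],cv2.COLOR_RGB2BGR))
cv2.imwrite("pics/b.png",cv2.cvtColor(b["frame"],cv2.COLOR_RGB2BGR))
for c in("scene","side"):
  for t in("stylus_grip","stylus_tip","stand","controller","reset_hole","shutter_pocket","dish","pack","reagent_a"):
    print(c,t,[(np.round(d["point"],3),round(d["p"],2)) for d in pinpoint(c,t)])
E
```

```text
pics
{'clock': np.float64(0.0), 'joints': array([ 1.05 ,  0.435,  0.025,  1.574, -0.012,  1.134, -0.075]), 'dq': array([-0.   ,  0.002, -0.   ,  0.   , -0.001,  0.002,  0.   ]), 'joint_efforts': array([-1.0000e-03, -6.6783e+01,  9.8400e-01, -3.1446e+01, -6.1000e-02,
        4.3000e-02,  0.0000e+00]), 'position': array([ 0.253, -0.571,  0.404]), 'ee_rot': array([ 0.897,  1.38 , -0.896]), 'force': array([0.196, 0.081, 0.27 ]), 'ft_torque': array([ 0.004, -0.001, -0.038]), 'width': np.float64(1.003)}
scene stylus_grip [(array([ 0.438, -0.218,  0.085]), 0.56), (array([ 0.495, -0.292,  0.107]), 0.45), (array([ 0.531, -0.213,  0.102]), 0.43)]
scene stylus_tip [(array([ 0.524, -0.214, -0.001]), 0.68), (array([ 0.498, -0.288, -0.002]), 0.65)]
scene stand [(array([ 0.443, -0.22 , -0.001]), 0.57)]
scene controller [(array([0.466, 0.159, 0.001]), 0.96)]
scene reset_hole [(array([0.472, 0.143, 0.07 ]), 0.6)]
scene shutter_pocket [(array([0.468, 0.147, 0.072]), 0.45)]
scene dish []
scene pack [(array([0.47 , 0.147, 0.072]), 0.26)]
scene reagent_a [(array([ 0.409, -0.479, -0.002]), 0.88), (array([
[... 190 characters left out ...]
0.216,  0.089]), 0.64), (array([ 0.53 , -0.218,  0.109]), 0.5), (array([0.473, 0.143, 0.068]), 0.31)]
side stylus_tip [(array([ 0.532, -0.216, -0.003]), 0.58)]
side stand [(array([ 0.443, -0.216,  0.   ]), 0.63), (array([0.463, 0.162, 0.001]), 0.62), (array([ 0.408, -0.476, -0.   ]), 0.32)]
side controller [(array([ 0.463,  0.162, -0.   ]), 0.57)]
side reset_hole [(array([0.469, 0.144, 0.069]), 0.93)]
side shutter_pocket [(array([0.469, 0.148, 0.071]), 0.46)]
side dish [(array([0.354, 0.33 , 0.001]), 0.54)]
side pack [(array([0.521, 0.339, 0.001]), 0.81)]
side reagent_a [(array([ 0.409, -0.479, -0.002]), 0.95), (array([ 0.489, -0.42 , -0.001]), 0.75), (array([ 0.456, -0.569,  0.004]), 0.71)]
```

Run:
```python
import cv2,numpy as np
a=cv2.imread("pics/a.png");b=cv2.imread("pics/b.png")
cv2.imwrite("pics/ab.png",cv2.resize(np.vstack([a,b]),None,fx=.71,fy=.71))
```

```text
(no output)
```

View pics/a.png

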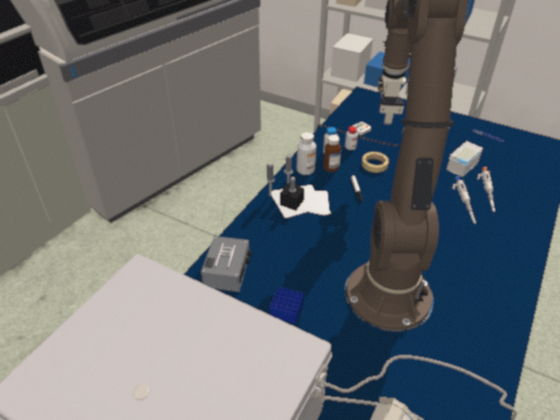

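View pics/b.png

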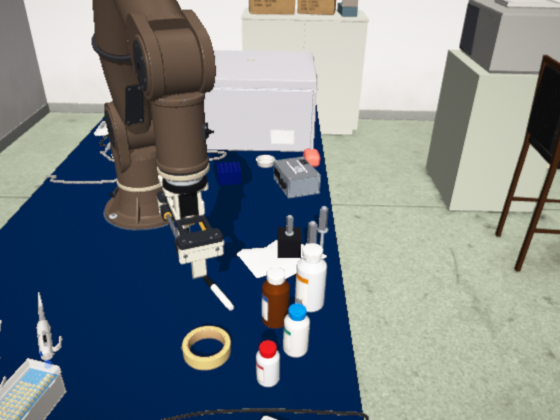

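The scene view shows the stand with a stylus at (291,192), with two similar ones at (270,175) and (289,165). The side view shows them at (290,225), (312,235) and (323,215). The controller is at (227,262) in the scene view. I'll confirm the stylus in an enlarged crop and measure.

```bash
cat > h.py <<'E'
from cell import *
import cv2, numpy as np
from scipy.spatial.transform import Rotation as R
def cloud(im,Tt=None):
    z=im["range_z"]; K=im["K"]; v,u=np.indices(z.shape)
    P=np.dstack([(u-K[0,2])/K[0,0]*z,(v-K[1,2])/K[1,1]*z,z])
    if "origin" in im: P=P@np.array(im["rotation"]).T+im["origin"]
    else:
        T=Tt@im["tool_from_camera"]; P=P@T[:3,:3].T+T[:3,3]
    P[z<=0]=np.nan
    return P
def pose(s=None):
    s=s or arm.observe(); T=np.eye(4); T[:3,:3]=R.from_rotvec(s["ee_rot"]).as_matrix(); T[:3,3]=s["position"]; return T
def down(yaw): # jaw axis (tool z) at yaw in xy, tool x down
    z=np.array([np.cos(yaw),np.sin(yaw),0]); x=np.array([0,0,-1.]); return np.column_stack([x,np.cross(z,x),z])
def delta(p,yaw):
    T=pose(); d=T[:3,:3].T@(np.array(p)-T[:3,3])*1e3
    r=np.degrees(R.from_matrix(T[:3,:3].T@down(yaw)).as_rotvec()); return np.round(d,1),np.round(r,2)
def save(im,n,crop=None,f=1):
    a=cv2.cvtColor(im["frame"],cv2.COLOR_RGB2BGR)
    if crop: a=a[crop[1]:crop[3],crop[0]:crop[2]]
    cv2.imwrite("pics/"+n,cv2.resize(a,None,fx=f,fy=f,interpolation=cv2.INTER_CUBIC))
E
python3 - <<'E'
from h import *
im=get_image("side"); P=cloud(im)
save(im,"c.png",(265,150,345,270),5)
print(get_image("wrist")["tool_from_camera"].round(3))
T=pose(); print("tool axes",T[:3,:3].round(3))
for n,c in (("stand",(.442,-.217)),("s2",(.495,-.29)),("s3",(.531,-.215))):
  m=(np.hypot(P[...,0]-c[0],P[...,1]-c[1])<.022)&(P[...,2]>.066)
  q=P[m]; print(n,len(q),q.mean(0).round(4),q[:,2].max().round(3),np.ptp(q,axis=0).round(3))
# controller top
m=(abs(P[...,2]-.07)<.004)&(np.hypot(P[...,0]-.466,P[...,1]-.16)<.11)
q=P[m][:,:2].astype(np.float32); print(len(q),cv2.minAreaRect(q))
im=get_image("scene");P=cloud(im)
m=(abs(P[...,2]-.07)<.004)&(np.hypot(P[...,0]-.466,P[...,1]-.16)<.11)
q=P[m][:,:2].astype(np.float32); print(len(q),cv2.minAreaRect(q))
for t in ("dish","pack","reagent_b"):
  print(t,[(np.round(d["point"],3),round(d["p"],2)) for d in pinpoint("side",t)])
E
```

```text
Traceback (most recent call last):
  File "h.py", line 7, in cloud
    if "origin" in im: P=P@np.array(im["rotation"]).T+im["origin"]
                         ~~~~~~~~~~~~~~~~~~~~~~~~~~~~^~~~~~~~~~~~~
ValueError: operands could not be broadcast together with shapes (420,560) (3,)
```

```bash
sed -i 's/P=P@np.array(im\["rotation"\]).T/P=P@R.from_rotvec(im["rotation"]).as_matrix().T/' h.py
python3 - <<'E'
from h import *
im=get_image("side"); P=cloud(im); print(im["rotation"])
save(im,"c.png",(265,150,345,270),5)
print(get_image("wrist")["tool_from_camera"])
T=pose(); print("tool axes",T[:3,:3].round(3))
for n,c in (("stand",(.442,-.217)),("s2",(.495,-.29)),("s3",(.531,-.215))):
  m=(np.hypot(P[...,0]-c[0],P[...,1]-c[1])<.022)&(P[...,2]>.066)
  q=P[m]; print(n,len(q),q.mean(0).round(4),q[:,2].max().round(3),np.ptp(q,axis=0).round(3))
for c in("side","scene"):
  P=cloud(get_image(c))
  m=(abs(P[...,2]-.07)<.004)&(np.hypot(P[...,0]-.466,P[...,1]-.16)<.11)
  q=P[m][:,:2].astype(np.float32); print(len(q),cv2.minAreaRect(q))
get_image("side")
for t in ("dish","pack","reagent_b"):
  print(t,[(np.round(d["point"],3),round(d["p"],2)) for d in pinpoint("side",t)])
E
```

```text
[-2.10762261 -0.02736042 -0.00806757]
[[-9.89499478e-05 -2.63853570e-01  9.64562742e-01  2.03638976e-02]
 [-2.46640384e-06 -9.64562747e-01 -2.63853572e-01  7.06702137e-02]
 [ 9.99999995e-01 -2.84872984e-05  9.47926640e-05 -4.77848794e-04]
 [ 0.00000000e+00  0.00000000e+00  0.00000000e+00  1.00000000e+00]]
tool axes [[-0.     0.914  0.406]
 [ 0.     0.406 -0.914]
 [-1.    -0.    -0.   ]]
stand 118 [ 0.4396 -0.2244  0.0917] 0.115 [0.017 0.021 0.049]
s2 197 [ 0.494  -0.2978  0.1156] 0.144 [0.023 0.022 0.067]
s3 225 [ 0.5268 -0.2249  0.1069] 0.144 [0.027 0.024 0.074]
650 ((0.46350929141044617, 0.159018874168396), (0.11226533353328705, 0.1623578667640686), 19.971660614013672)
1126 ((0.46564316749572754, 0.16175472736358643), (0.11187118291854858, 0.1583605706691742), 20.25245475769043)
dish [(array([0.357, 0.333, 0.002]), 0.68)]
pack [(array([0.357, 0.329, 0.001]), 0.71), (array([ 0.523,  0.339, -0.001]), 0.46)]
reagent_b [(array([ 0.411, -0.476, -0.002]), 0.96), (array([ 0.455, -0.569,  0.005]), 0.96), (array([ 0.489, -0.421,  0.003]), 0.8)]
```

View pics/c.png

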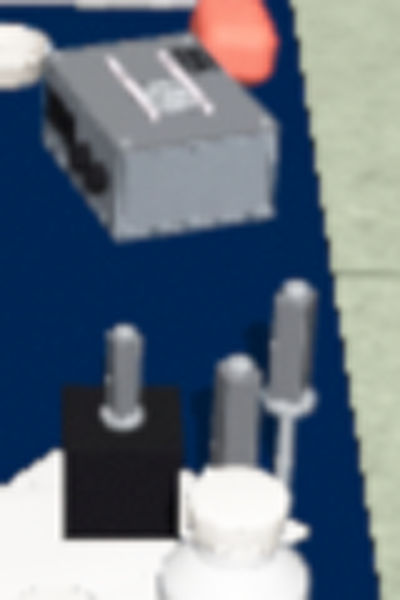

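The three stylus-like things are at crop (125,375), (238,410) and (292,340). The one in the black stand is meant: it is the smallest, with a grip about 49 mm tall against about 70 mm for the others. I'm moving the wrist camera over it.

Emit:
arm_command(
  motion=[
    [91, 2, 40, -31, 0, 0, 0],
    [91, 2, 40, -31, 0, 0, 0],
    [91, 2, 40, -31, 0, 0, 0],
    [91, 2, 40, -31, 0, 0, 0],
  ],
)

```text
clock: 1.95
position: [0.3501, -0.3915, 0.3968]
ee_rot: [0.896, 1.378, -0.896]
force: [0.2, 0.0, -0.7]
width: 0.992
```

Emit:
arm_command(
  motion=[
    [91, 2, 40, -31, 0, 0, 0],
    [91, 2, 40, -31, 0, 0, 0],
    [91, 2, 40, -31, 0, 0, 0],
    [91, 0, 36, -30, 0, 0, 0],
    [91, 0, 0, 0, 0, 0, 0],
  ],
)

```text
clock: 2.58
position: [0.4439, -0.2137, 0.391]
ee_rot: [0.892, 1.38, -0.89]
force: [-0.4, -0.5, 0.7]
width: 0.989
```

Run:
```python
from h import *
T=pose(); im=get_image("wrist"); P=cloud(im,T); print(T.round(4))
print([(np.round(d["point"],4),round(d["p"],2)) for d in pinpoint("wrist","stylus_grip")])
for lo,hi in((.056,.066),(.1,.12)):
  m=(np.hypot(P[...,0]-.442,P[...,1]+.217)<.04)&(P[...,2]>lo)&(P[...,2]<hi)
  q=P[m]; v,u=np.where(m); print(lo,len(q),np.median(q,axis=0).round(4),cv2.minAreaRect(q[:,:2].astype(np.float32)),u.mean(),v.mean())
save(im,"d.png",(180,110,380,310),4)
```

```text
[[ 1.200e-03  9.113e-01  4.117e-01  4.439e-01]
 [ 1.100e-03  4.117e-01 -9.113e-01 -2.137e-01]
 [-1.000e+00  1.600e-03 -5.000e-04  3.910e-01]
 [ 0.000e+00  0.000e+00  0.000e+00  1.000e+00]]
[(array([ 0.4387, -0.2195,  0.0838]), 0.77), (array([ 0.5287, -0.2105,  0.1076]), 0.73), (array([ 0.498 , -0.2863,  0.1105]), 0.64)]
0.056 3455 [ 0.4459 -0.2144  0.0597] ((0.44097739458084106, -0.21811503171920776), (0.064481221139431, 0.06417082995176315), 0.9979400634765625) 274.72561505065124 192.75311143270622
0.1 298 [ 0.443  -0.2172  0.1118] ((0.4413032531738281, -0.21789075434207916), (0.01391814835369587, 0.012954450212419033), 23.885576248168945) 275.43288590604027 208.0201342281879
```

View pics/d.png

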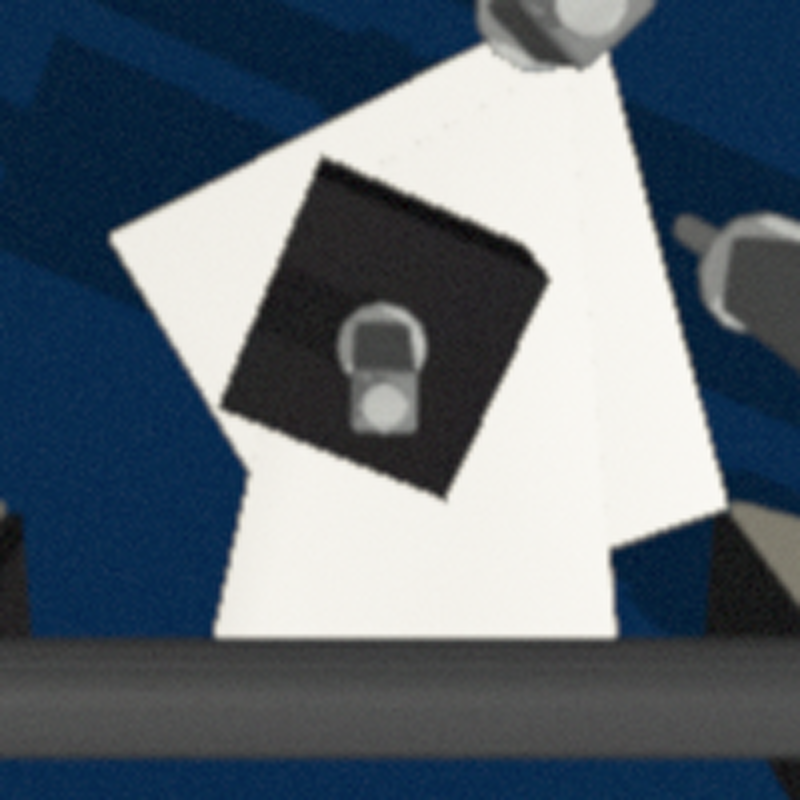

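The crop shows the stylus grip at (385,400), square to the tool axes. The stand top fits the given 64 mm square. Next I'm checking the neighbours' heights against the gripper body.

Run:
```python
from h import *
T=pose(); im=get_image("wrist"); P=cloud(im,T)
for c in((.495,-.29),(.531,-.215)):
  m=(np.hypot(P[...,0]-c[0],P[...,1]-c[1])<.04)&(P[...,2]>.12)&(P[...,2]<.17)
  q=P[m];print(len(q),np.percentile(q[:,2],[5,50,99]).round(4),q.mean(0).round(4))
m=(np.hypot(P[...,0]-.441,P[...,1]+.218)<.02)&(P[...,2]>.09); q=P[m]; print(np.percentile(q[:,2],[5,50,99]).round(4))
print(delta([.4412,-.218,.160+.159],np.radians(-66.1)))
```

```text
807 [0.1228 0.1383 0.1435] [ 0.4965 -0.2872  0.1366]
773 [0.1277 0.1388 0.1437] [ 0.5282 -0.2156  0.1388]
[0.0957 0.1116 0.1157]
(array([71.8, -0.5, -0.4]), array([-0.01,  0.03,  0.02]))
```

Emit:
arm_command(
  motion=[
    [50, 36, -0.5, -0.4, 0, 0, 0],
    [50, 36, 0, 0, 0, 0, 0],
    [50, 0, 0, 0, 0, 0, 0],
  ],
)

```text
clock: 3.1
position: [0.44, -0.2182, 0.3169]
ee_rot: [0.897, 1.382, -0.9]
force: [0.9, -0.5, 0.9]
width: 0.716
```

Run:
```python
from h import *
print(delta([.4412,-.218,.260],np.radians(-66.1)),pose()[:3,3],arm.observe()["width"])
```

```text
(array([56.9,  1.4,  0.5]), array([-0.11, -0.19,  0.22])) [ 0.44000314 -0.21817936  0.31687139] 0.7158583839431005
```

Emit:
arm_command(
  motion=[
    [50, 25, 0.5, 0.3, 0, 0, 0],
    [50, 20, 0, 0, 0, 0, 0],
    [50, 12, 0, 0, 0, 0, 0],
    [50, 0, 0, 0, 0, 0, 0],
  ],
  newtons=40,
)

```text
clock: 3.6
position: [0.4421, -0.2177, 0.262]
ee_rot: [0.897, 1.378, -0.897]
force: [0.2, -0.5, 0.4]
width: 0.54
```

Run:
```python
from h import *
print(delta([.4412,-.218,.260],np.radians(-66.1)),pose()[:3,3],arm.observe()["width"],arm.observe()["force"])
```

```text
(array([ 2. , -1. , -0.1]), array([-0.01, -0.  ,  0.02])) [ 0.44213832 -0.21769332  0.26198835] 0.5395133358589881 [ 0.21475774 -0.50849882  0.35682043]
```

Good. Close gently, then firmly.

Emit:
arm_command(
  motion=[
    [5, 1, 0, 0, 0, 0, 0],
    [5, 0, 0, 0, 0, 0, 0],
    [5, 0, 0, 0, 0, 0, 0],
    [5, 0, 0, 0, 0, 0, 0],
    [5, 0, 0, 0, 0, 0, 0],
  ],
  newtons=40,
)

```text
clock: 4.22
position: [0.4422, -0.2172, 0.2608]
ee_rot: [0.896, 1.378, -0.896]
force: [-0.3, 0.2, 1.8]
width: 0.148
```

Emit:
arm_command(
  motion=[
    [5, 0, 0, 0, 0, 0, 0],
    [5, 0, 0, 0, 0, 0, 0],
    [5, 0, 0, 0, 0, 0, 0],
  ],
)

```text
clock: 4.6
position: [0.4422, -0.2172, 0.2608]
ee_rot: [0.896, 1.378, -0.896]
force: [-1.2, 0.9, 3.2]
width: 0.154
```

Emit:
arm_command(
  motion=[
    [5, -12, 0, 0, 0, 0, 0],
    [5, -22, 0, 0, 0, 0, 0],
    [5, -22, 0, 0, 0, 0, 0],
    [5, -22, 0, 0, 0, 0, 0],
    [5, -22, 0, 0, 0, 0, 0],
  ],
)

```text
clock: 5.22
position: [0.442, -0.2171, 0.3621]
ee_rot: [0.896, 1.378, -0.896]
force: [0.0, -1.6, 0.0]
width: 0.15
```

Emit:
arm_command(
  motion=[
    [5, -10, 0, 0, 0, 0, 0],
    [5, -10, 0, 0, 0, 0, 0],
    [5, 0, 0, 0, 0, 0, 0],
  ],
)

```text
clock: 5.6
position: [0.4422, -0.2172, 0.3811]
ee_rot: [0.896, 1.378, -0.896]
force: [0.1, -1.1, -0.4]
width: 0.149
```

Run:
```python
from h import *
T=pose();print(T[:3,3],arm.observe()["width"],arm.observe()["force"])
# view pose: hole at (.4713,.1412), camera centred when ~0.278 below TCP
print(delta([.471,.141,.378],np.radians(-66.1)))
print(delta([.471,.141,.378],np.radians(-70)))
w=get_image("wrist"); 
for c in("side","scene"):
  im=get_image(c);P=cloud(im)
  m=(np.hypot(P[...,0]-T[0,3],P[...,1]-T[1,3])<.025)&(P[...,2]>.09)&(P[...,2]<.165); q=P[m]
  for lo in np.arange(.1,.165,.01):
    k=(q[:,2]>=lo)&(q[:,2]<lo+.01); print(c,lo.round(3),k.sum(),q[k].mean(0).round(4) if k.any() else "")
  print(c,[(np.round(d["point"],4),round(d["p"],2)) for d in pinpoint(c,"stylus_tip")], q[:,2].min())
```

```text
[ 0.44222105 -0.21723979  0.38107029] 0.1487194626412251 [ 0.0644868  -1.10310533 -0.43830253]
(array([   3. ,  171.6, -315.8]), array([ 0.03,  0.03, -0.02]))
(array([   3. ,  171.6, -315.8]), array([ 3.93,  0.03, -0.02]))
side 0.1 0 
side 0.11 0 
side 0.12 4 [ 0.4399 -0.2191  0.1275]
side 0.13 6 [ 0.4392 -0.2206  0.1359]
side 0.14 6 [ 0.4398 -0.2203  0.1447]
side 0.15 7 [ 0.4389 -0.2213  0.1548]
side 0.16 4 [ 0.4389 -0.2206  0.1626]
side [(array([ 0.4414, -0.2155,  0.1258]), 0.59), (array([ 0.5307, -0.2176, -0.0039]), 0.51)] 0.12436952685749225
scene 0.1 0 
scene 0.11 0 
scene 0.12 1 [ 0.4432 -0.2213  0.1288]
scene 0.13 2 [ 0.4407 -0.2163  0.1331]
scene 0.14 3 [ 0.4425 -0.2192  0.1433]
scene 0.15 4 [ 0.441  -0.2193  0.1564]
scene 0.16 1 [ 0.4425 -0.2183  0.1607]
scene [(array([ 0.5279, -0.2198,  0.0016]), 0.65), (array([ 0.4401, -0.2185,  0.1245]), 0.62), (array([ 0.4932, -0.2933,  0.001 ]), 0.55)] 0.12881414514521228
```

Emit:
arm_command(
  motion=[
    [5, 0, 10, -35, 0, 0, 0],
    [5, 0, 18, -48, 0, 0, 0],
    [5, 0, 18, -48, 0, 0, 0],
    [5, 0, 18, -48, 0, 0, 0],
    [5, 0, 18, -48, 0, 0, 0],
  ],
)

```text
clock: 6.48
position: [0.4247, 0.0251, 0.3806]
ee_rot: [0.896, 1.378, -0.896]
force: [1.6, 0.8, -0.7]
width: 0.151
```

Emit:
arm_command(
  motion=[
    [5, 0, 18, -44, 0, 0, 0],
    [5, 0, 15, -30, 0, 0, 0],
    [5, 0, 7, -15, 0, 0, 0],
    [5, 0, 0, 0, 4, 0, 0],
    [5, 0, 0, 0, 0, 0, 0],
  ],
)

```text
clock: 7.1
position: [0.4254, 0.1213, 0.3804]
ee_rot: [0.948, 1.355, -0.949]
force: [-0.1, -0.8, -0.8]
width: 0.151
```

Emit:
arm_command(
  motion=[
    [5, 0, 0, 0, 0, 0, 0],
  ],
)

```text
clock: 7.22
position: [0.4255, 0.1209, 0.3805]
ee_rot: [0.948, 1.355, -0.949]
force: [0.4, -0.8, -0.7]
width: 0.15
```

Run:
```python
from h import *
T=pose();print(T.round(4)); im=get_image("wrist");P=cloud(im,T)
save(im,"e.png",None,1.4)
for t in("reset_hole","shutter_pocket","controller","stylus_tip"): print(t,[(np.round(d["point"],4),round(d["p"],2)) for d in pinpoint("wrist",t)])
z=P[...,2]; near=np.hypot(P[...,0]-.4645,P[...,1]-.16)<.11
m=(abs(z-.07)<.0025)&near; q=P[m]; print("top",len(q),np.median(q[:,2]),cv2.minAreaRect(q[:,:2].astype(np.float32)))
m=(z>.0735)&(z<.083)&near; q=P[m]
c=np.array([.4645,.16]);a=np.radians(20);Rl=np.array([[np.cos(a),np.sin(a)],[-np.sin(a),np.cos(a)]])
l=(q[:,:2]-c)@Rl.T
for nm,s in(("railL",(l[:,0]<-.014)),("railR",l[:,0]>.014),("ribs",abs(l[:,0])<.012)):
  k=l[s]; print(nm,len(k),np.percentile(k,[2,50,98],axis=0).round(4).tolist(),np.median(q[s][:,2]))
np.save("l.npy",np.c_[l,q[:,2]])
```

```text
[[-4.000e-04  9.397e-01  3.419e-01  4.255e-01]
 [-2.000e-04  3.419e-01 -9.397e-01  1.209e-01]
 [-1.000e+00 -5.000e-04  1.000e-04  3.805e-01]
 [ 0.000e+00  0.000e+00  0.000e+00  1.000e+00]]
reset_hole []
shutter_pocket [(array([0.4684, 0.1491, 0.0726]), 0.55)]
controller [(array([0.4667, 0.1564, 0.0005]), 0.82), (array([0.4234, 0.119 , 0.207 ]), 0.56)]
stylus_tip [(array([0.4217, 0.1162, 0.1209]), 0.55)]
top 19281 0.06965619579269655 ((0.46499475836753845, 0.16135522723197937), (0.10983482748270035, 0.15033705532550812), 20.035982131958008)
railL 424 [[-0.0192, -0.0413], [-0.0173, 0.0024], [-0.0155, 0.0433]] 0.07442932611615738
railR 481 [[0.0163, -0.0416], [0.0197, -0.0001], [0.0213, 0.0437]] 0.07451646131545231
ribs 262 [[-0.0109, -0.0296], [0.0004, -0.0134], [0.0114, 0.0004]] 0.07700628624595815
```

View pics/e.png

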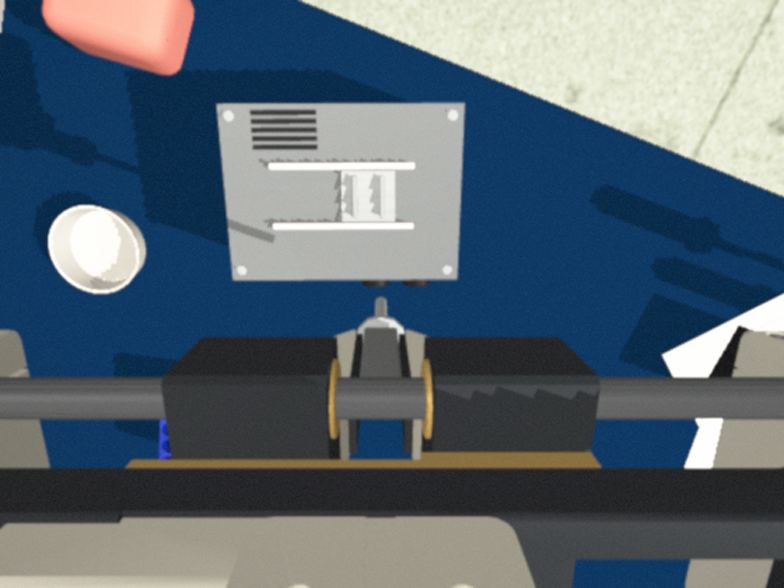

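The picture shows the controller at about (342,190), the rails at rows 165 and 225, the shutter at (368,195), and the stylus tip at (381,300). The top fits 109.8 x 150.3 mm. I'll refine where the shutter and tip are.

```bash
cat >> h.py <<'E'
C=np.array([.4650,.1613]);A=np.radians(20.0);RL=np.array([[np.cos(A),np.sin(A)],[-np.sin(A),np.cos(A)]])
def loc(p): return (np.asarray(p)[...,:2]-C)@RL.T
def rectify(im,T,z,n,x0=-.05,x1=.05,y0=-.06,y1=.06,s=5000):
    "controller-frame map of plane at height z; columns = +x, rows = -y upward"
    X,Y=np.meshgrid(np.arange(x0,x1,1/s),np.arange(y1,y0,-1/s))
    W=np.dstack([np.dstack([X,Y])@RL+C,np.full(X.shape,z)])
    M=np.linalg.inv(T@im["tool_from_camera"]); q=W@M[:3,:3].T+M[:3,3]; q=q@im["K"].T
    a=cv2.remap(cv2.cvtColor(im["frame"],cv2.COLOR_RGB2BGR),(q[...,0]/q[...,2]).astype(np.float32),(q[...,1]/q[...,2]).astype(np.float32),cv2.INTER_LINEAR)
    cv2.imwrite("pics/"+n,a)
E
python3 - <<'E'
from h import *
T=pose(); im=get_image("wrist");P=cloud(im,T); z=P[...,2]
l=loc(P); k=(abs(l[...,0])<.011)&(abs(l[...,1])<.05)
for b in np.arange(-.046,.01,.002):
  m=k&(l[...,1]>=b)&(l[...,1]<b+.002); print(round(b*1e3),m.sum(),np.percentile(z[m],[10,50,90]).round(4) if m.any() else "")
m=(z>.115)&(z<.165)&(abs((P[...,:2]-T[:2,3])@T[:2,2])<.03)&(np.hypot(P[...,0]-T[0,3],P[...,1]-T[1,3])<.04)
q=(P[m]-T[:3,3])@T[:3,:3]
for b in np.arange(.215,.262,.006):
  s=(q[:,0]>=b)&(q[:,0]<b+.006); print("stylus tool x",b.round(3),s.sum(),q[s].mean(0).round(4) if s.any() else "")
rectify(im,T,.075,"f.png")
E
```

```text
-46 63 [0.0688 0.0698 0.0705]
-44 52 [0.0689 0.0698 0.0708]
-42 50 [0.0688 0.0696 0.0706]
-40 55 [0.0687 0.0697 0.0708]
-38 69 [0.0688 0.0697 0.0706]
-36 50 [0.0687 0.0694 0.0706]
-34 50 [0.0692 0.071  0.0734]
-32 50 [0.0717 0.0724 0.0733]
-30 74 [0.072  0.0727 0.0736]
-28 49 [0.0714 0.0724 0.0734]
-26 52 [0.0767 0.0775 0.0783]
-24 51 [0.0721 0.0756 0.078 ]
-22 74 [0.0716 0.0726 0.0735]
-20 50 [0.0719 0.0728 0.0736]
-18 50 [0.0719 0.0727 0.0736]
-16 56 [0.0719 0.0726 0.0734]
-14 68 [0.0715 0.0726 0.0737]
-12 51 [0.0719 0.0726 0.0734]
-10 66 [0.0725 0.0765 0.0783]
-8 50 [0.0761 0.0773 0.0785]
-6 61 [0.0718 0.0725 0.0733]
-4 51 [0.0718 0.0726 0.0735]
-2 52 [0.0717 0.0727 0.0734]
0 50 [0.0691 0.0708 0.0732]
2 60 [0.0686 0.0697 0.0709]
4 59 [0.0688 0.0697 0.0704]
6 54 [0.0687 0.0694 0.0703]
8 51 [0.0688 0.0697 0.0705]
stylus tool x 0.215 0 
stylus tool x 0.221 14 [ 0.2256  0.0011 -0.0007]
stylus tool x 0.227 21 [ 2.301e-01  1.100e-03 -2.000e-04]
stylus tool x 0.233 19 [ 0.2363  0.0009 -0.0003]
stylus tool x 0.239 19 [ 0.2419  0.0009 -0.0006]
stylus tool x 0.245 18 [ 0.2477  0.001  -0.0004]
stylus tool x 0.251 9 [ 0.2524  0.0006 -0.0007]
stylus tool x 0.257 0
```

View pics/f.png

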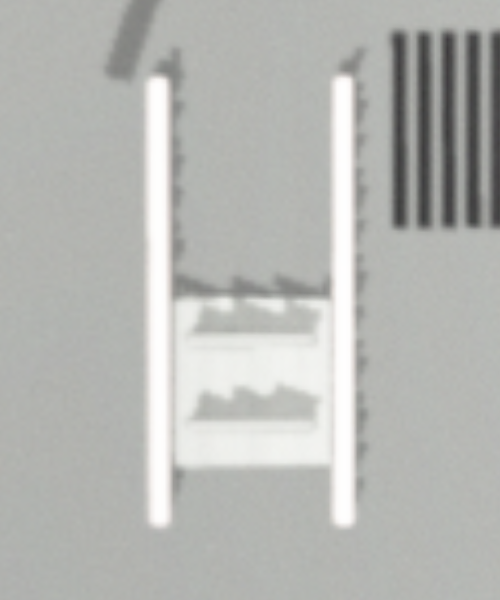

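The shutter already sits about 3.5 mm open: the plate centre is at y ≈ -16.4, and the ribs are at -8 and -25. Next I'm moving over the pocket.

```bash
cat >> h.py <<'E'
TIP=np.array([.256,-.001,-.0002])
def tip():
    T=pose(); p=T[:3,:3]@TIP+T[:3,3]; return np.r_[loc(p),p[2]]*1e3   # controller x,y, world z, mm
def goto(x,y,z):
    "tool shift in mm for tip at controller x,y and world z (mm)"
    p=np.r_[np.array([x,y])/1e3@RL+C,z/1e3]; T=pose(); return (T[:3,:3].T@(p-T[:3,3])-TIP)*1e3
E
python3 -c "
from h import *
print(tip().round(1),goto(.3,-16.4,100).round(1),goto(.3,-16.4,76).round(1))"
```

```text
[-51.9 -24.2 124.7] [24.7 52.2 -7.9] [48.7 52.2 -7.9]
```

Emit:
arm_command(
  motion=[
    [5, 0, 26, -4, 0, 0, 0],
    [5, 0, 26, -4, 0, 0, 0],
    [5, 15, 0, 0, 0, 0, 0],
    [5, 15, 0, 0, 0, 0, 0],
    [5, 0, 0, 0, 0, 0, 0],
  ],
)

```text
clock: 8.15
position: [0.4705, 0.1456, 0.3491]
ee_rot: [0.947, 1.356, -0.952]
force: [1.0, -0.3, -1.6]
width: 0.15
```

Run:
```python
from h import *
print(tip().round(1),goto(.3,-16.4,76).round(1), arm.observe()["force"])
T=pose(); im=get_image("wrist"); save(im,"g.png",(200,60,360,240),4)
```

```text
[ -2.1 -16.5  93.1] [17.1  2.5 -0.1] [ 1.00138482 -0.29339054 -1.62111349]
```

View pics/g.png

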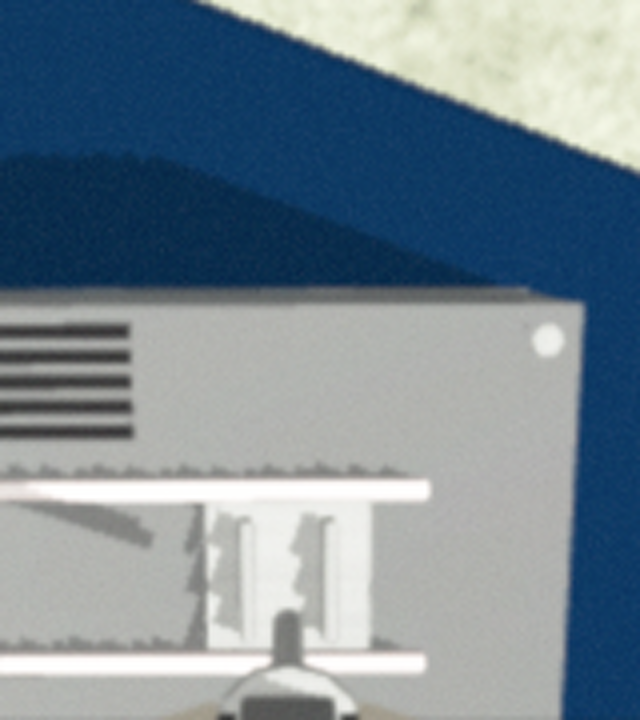

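The tip is at crop column 288, midway between the ribs at columns 247 and 332, so I can descend.

Emit:
arm_command(
  motion=[
    [5, 6, 1.5, 0, 0, 0, 0],
    [5, 6, 0, 0, 0, 0, 0],
    [5, 4, 0, 0, 0, 0, 0],
    [5, 0, 0, 0, 0, 0, 0],
    [5, 0, 0, 0, 0, 0, 0],
  ],
)

```text
clock: 8.82
position: [0.4731, 0.1469, 0.3348]
ee_rot: [0.949, 1.354, -0.949]
force: [0.3, -0.2, -0.6]
width: 0.147
```

```bash
python3 -c "
from h import *
print(tip().round(1),goto(.3,-16.4,74.5).round(1), arm.observe()['force'])"
```

```text
[  1.7 -16.1  78.8] [ 4.3 -1.4  0.3] [ 0.3286614  -0.21550351 -0.63341641]
```

Emit:
arm_command(
  motion=[
    [5, 2, -1, 0, 0, 0, 0],
    [5, 1, 0, 0, 0, 0, 0],
    [5, 0.7, 0, 0, 0, 0, 0],
    [5, 0, 0, 0, 0, 0, 0],
  ],
)

```text
clock: 9.32
position: [0.4721, 0.1465, 0.331]
ee_rot: [0.949, 1.354, -0.949]
force: [-0.8, -0.3, 0.3]
width: 0.154
```

Emit:
arm_command(
  motion=[
    [5, 0.5, 0, 0, 0, 0, 0],
    [5, 0, 0, 0, 0, 0, 0],
  ],
)

```text
clock: 9.57
position: [0.4721, 0.1465, 0.3305]
ee_rot: [0.949, 1.354, -0.949]
force: [-0.1, -0.2, -1.2]
width: 0.15
```

```bash
python3 -c "
from h import *
print(tip().round(1), arm.observe()['force'])"
```

```text
[  0.6 -16.1  74.5] [-0.11163084 -0.19881137 -1.23396634]
```

Emit:
arm_command(
  motion=[
    [5, 0, 0, -4, 0, 0, 0],
    [5, 0, 0, -4, 0, 0, 0],
    [5, 0, 0, -5, 0, 0, 0],
    [5, 0, 0, -5, 0, 0, 0],
  ],
)

```text
clock: 10.07
position: [0.4658, 0.1638, 0.3305]
ee_rot: [0.949, 1.354, -0.949]
force: [0.9, -0.8, 0.2]
width: 0.152
```

Emit:
arm_command(
  motion=[
    [5, 0, 0, -5, 0, 0, 0],
    [5, 0, 0, -5, 0, 0, 0],
    [5, 0, 0, -3, 0, 0, 0],
    [5, 0, 0, 0, 0, 0, 0],
  ],
)

```text
clock: 10.58
position: [0.4614, 0.176, 0.3305]
ee_rot: [0.949, 1.354, -0.949]
force: [-0.4, 0.7, 0.2]
width: 0.151
```

Run:
```python
from h import *
print(tip().round(1), arm.observe()["force"])
T=pose(); im=get_image("wrist"); rectify(im,T,.074,"i.png")
```

```text
[ 0.6 15.3 74.5] [-0.38078452  0.67292853  0.20569823]
```

View pics/i.png

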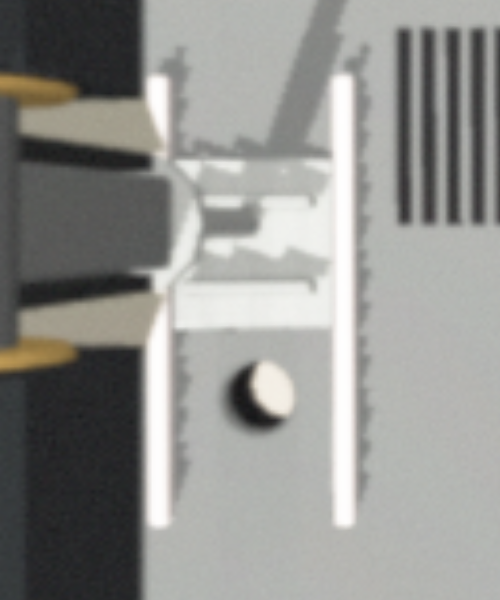

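The hole is fully uncovered: its centre is at pixel (262,396), or y ≈ -19.8 mm after parallax. The shutter's centre is at y ≈ +11.4, so it is about 31 mm open. Next I back off the rib, lift, and go over the hole.

Emit:
arm_command(
  motion=[
    [5, 0, 0, 3, 0, 0, 0],
    [5, -10, 0, 0, 0, 0, 0],
    [5, -6, 0, 0, 0, 0, 0],
    [5, 0, 0, 16, 0, 0, 0],
    [5, 0, 0, 16, 0, 0, 0],
  ],
)

```text
clock: 11.25
position: [0.4739, 0.1414, 0.3465]
ee_rot: [0.949, 1.353, -0.95]
force: [0.2, -1.5, -1.3]
width: 0.152
```

Emit:
arm_command(
  motion=[
    [5, 0, 0, 0, 0, 0, 0],
    [5, 0, 0, 0, 0, 0, 0],
  ],
)

```text
clock: 11.5
position: [0.4734, 0.1427, 0.3464]
ee_rot: [0.95, 1.354, -0.95]
force: [0.2, 1.0, -0.9]
width: 0.151
```

Run:
```python
from h import *
print(tip().round(1), arm.observe()["force"],goto(.6,-20,75).round(1))
T=pose(); im=get_image("wrist"); rectify(im,T,.070,"j.png",-.04,.04,-.05,.02,8000)
P=cloud(im,T); l=loc(P)*1e3; z=P[...,2]*1e3
m=(np.hypot(l[...,0],l[...,1]+20)<25)&(z>84)&(z<130)
for b in range(86,130,6):
  s=m&(z>=b)&(z<b+6); print(b,s.sum(),l[s].mean(0).round(2) if s.any() else "")
a=cv2.imread("pics/j.png",0);
```

```text
[  0.5 -20.1  90.4] [ 0.21766522  1.02019807 -0.87309228] [15.4  0.1 -0.1]
86 0 
92 16 [  2.3  -20.08]
98 18 [  2.39 -19.73]
104 21 [  2.41 -19.81]
110 22 [  2.5 -19.9]
116 21 [  2.4  -19.95]
122 2 [  2.88 -20.24]
128 0
```

View pics/j.png

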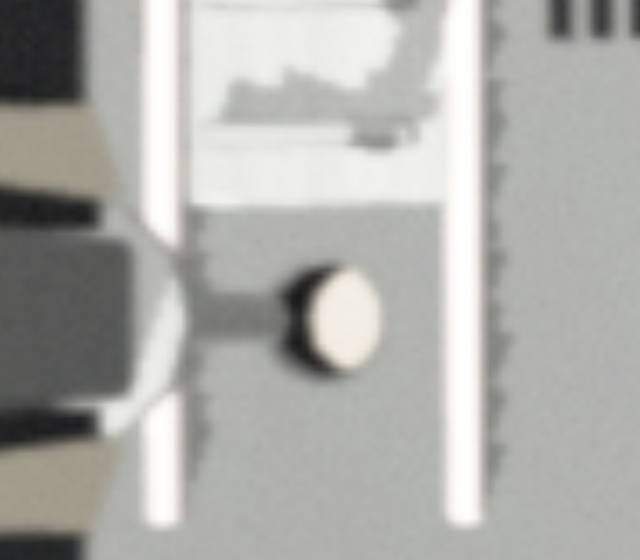

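Over the hole, the numbers agree: the hole centre is at about (0.75,-20.1), 14.1 mm across, and the tip axis at about (0.4,-20.0). I'm descending.

Emit:
arm_command(
  motion=[
    [5, 8, 0.2, 0, 0, 0, 0],
    [5, 8, 0, 0, 0, 0, 0],
    [5, 8, 0, 0, 0, 0, 0],
    [5, 8, 0, 0, 0, 0, 0],
    [5, 4, 0, 0, 0, 0, 0],
  ],
)

```text
clock: 12.18
position: [0.4735, 0.1428, 0.3098]
ee_rot: [0.949, 1.355, -0.95]
force: [0.4, 0.4, 0.1]
width: 0.15
```

Emit:
arm_command(
  motion=[
    [5, 0, 0, 0, 0, 0, 0],
    [5, 0, 0, 0, 0, 0, 0],
  ],
)

```text
clock: 12.42
position: [0.4738, 0.1429, 0.3107]
ee_rot: [0.949, 1.354, -0.949]
force: [-0.5, -0.1, -1.5]
width: 0.151
```

```bash
cat > f.py <<'E'
from h import *
f=[]
for i in range(6): f.append(arm.observe()["force"]); get_image("side")
print(tip().round(2), np.mean(f,0).round(2), np.std(f,0).round(2))
E
python3 f.py
```

```text
[  0.91 -20.16  54.65] [ 0.21 -0.02 -0.94] [0.37 0.52 0.46]
```

Emit:
arm_command(
  motion=[
    [5, 3, 0, 0, 0, 0, 0],
    [5, 2, 0, 0, 0, 0, 0],
    [5, 1.5, 0, 0, 0, 0, 0],
    [5, 0, 0, 0, 0, 0, 0],
    [5, 0, 0, 0, 0, 0, 0],
  ],
)

```text
clock: 13.35
position: [0.4737, 0.1428, 0.3041]
ee_rot: [0.949, 1.354, -0.949]
force: [-0.7, -0.9, 1.5]
width: 0.15
```

```bash
python3 f.py
```

```text
[  0.82 -20.13  48.06] [-0.37 -0.37  1.26] [0.29 0.35 0.33]
```

Emit:
arm_command(
  motion=[
    [5, 1, 0, 0, 0, 0, 0],
    [5, 1, 0, 0, 0, 0, 0],
    [5, 0, 0, 0, 0, 0, 0],
    [5, 0, 0, 0, 0, 0, 0],
  ],
)

```text
clock: 14.15
position: [0.4737, 0.1429, 0.302]
ee_rot: [0.949, 1.354, -0.949]
force: [1.1, -0.4, 3.3]
width: 0.146
```

```bash
python3 f.py
```

```text
[  0.86 -20.11  46.04] [-0.2  -0.13  2.82] [0.67 0.34 0.33]
```

Emit:
arm_command(
  motion=[
    [5, 0.6, 0, 0, 0, 0, 0],
    [5, 0.6, 0, 0, 0, 0, 0],
    [5, 0, 0, 0, 0, 0, 0],
    [5, 0, 0, 0, 0, 0, 0],
  ],
)

```text
clock: 14.95
position: [0.4737, 0.1428, 0.3008]
ee_rot: [0.949, 1.354, -0.949]
force: [-1.6, 0.2, 3.7]
width: 0.155
```

```bash
python3 f.py; python3 f.py
```

```text
[  0.81 -20.1   44.81] [-0.66 -0.11  3.41] [0.62 0.3  0.49]
[  0.84 -20.09  44.84] [-0.44 -0.15  3.62] [0.32 0.42 0.4 ]
```

The net force is about 4.5 N and the tip height gives about 5.2 mm, so both put the button about 5 mm in. I'm handing in.

```bash
python3 -c "
from h import *
s=arm.observe();print(s['clock'],s['width']);print(arm.sign_off())"
```

```text
15.55 0.1519955657204081
the job is handed in; nothing more can be done
None
```

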